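# Ready the label printer after a roll change

## Task

A new roll has just been dropped into the label printer. With your fingertips only, push its green paper guide fully up against the roll, then push the open cover down until it snaps shut and stays shut by itself, and then press the blue feed key down and let it come up again. Pick nothing up, do not shove the printer out of its place, and leave the scale with its tub, the round tub and the marker undisturbed.

Things in the scene. Friction and masses are not known exactly. Their poses are not given: they have to be found in the camera images.
- printer: Label printer, light grey, dark hinged cover; loose on rubber feet, about 2.4 kg. Origin on the worktop under its middle; x from its front (key) to its rear, y to the left as seen from the front, z up. Body x -92 to 85, y -64 to 64 mm: open trough, side walls to z 58, rear wall to z 54, and a solid front block (x -92 to -46) with flat top at z 60.
- loaded_roll: White label roll, 78 mm across and 34 mm wide, fixed in the trough on its side, axis along the printer's y at printer x = 20, z = 50 mm (top at z = 89 mm), y from 8 to 42 mm. Origin: middle of its right-hand face (y = 8).
- guide (a joint): Slide of the green paper guide, m: 0 = against the roll's right-hand face (hard stop), grows as the guide stands farther to the printer's right (-y), up to 0.032. It stays where it is left; about 1.5 N of friction.
- guide_tab (a point): Green thumb tab of the guide: middle of its right-hand (-y) face, which is pushed towards the printer's +y; 76 mm above the worktop. The tab is 28 mm long in x, 8 mm thick and stands from z 60 to 88 mm, above the side walls.
- cover (a joint): Hinge, rad: 0 = shut, 1.57 = upright, 1.75 = stop. Shutting swings the front edge over the top, forwards (-x) and down. Stiff hinge: stays put when over 1 rad open; lower, a light spring lifts it again. Under 0.09 rad two sprung rollers in the side walls resist: about 6 to 9 N straight down near the front edge of its top snaps it past them; then it stays at 0.
- cover_hinge (a point): Fixed point of the printer on the cover's hinge line, printer x = 74, y = 0, z = 60 mm. The hinge line runs along the printer's y.
- cover_edge (a point): Moves with the cover: middle of the front edge of its flat outer face, 98 mm from the hinge along the cover and 35.5 mm square to it, outside; when shut at printer (-24, 0, 95.5) mm. The flat face is 98 mm long, 128 wide; from its front edge a lip slopes 20 mm forward, 30 mm down. Upright, the outer face looks to the rear at printer x = 110; its lip is highest, z = 180 mm.
- feed_key (a joint): Travel of the blue feed key, m: 0 = up, 0.004 = fully down. Spring key, about 5 N when fully down; pressed straight down it counts from 0.0025.
- key_top (a point): Middle of the top of the blue feed key at rest: printer x = -70, y = -36, z = 66 mm. The key is round, 17 mm across, stands 6 mm proud of the front block's flat top. The shut cover's front edge is 22 mm behind its middle.
- scale: Bench scale with blue platter, 152 x 217 x 44 mm, stands to the right of the printer; origin under its middle. Not to be moved.
- weighed_tub: Square clear lidded tub, 109 x 122 x 66 mm, standing on the scale's platter; origin at its underside. Not to be moved.
- round_tub: Round clear lidded tub of greens, 98 mm across, 61 mm high, to the left of the printer; origin under its middle. Not to be moved.
- marker: White and black marker, 135 mm long, 17 mm thick, lying to the left in front; origin at its middle on the worktop. Not to be moved.

How it is judged:
By the outcome, as a careful person would: the job done as asked, in the order asked, and still so for the second after the job is handed in, with the robot touching nothing.
It also fails if it takes over 64 s, if anything falls off the work surface, if the arm or the gripper's body presses on something with over 40 N, if the wrist force passes 120 N, or if a joint passes its speed limit or range.

## Robot

A 6-joint arm with a two-finger parallel gripper is mounted at the origin on a cart in front of the work surface, level with it; the furniture and walls round the work are solid. World frame = base frame: x ahead of the robot, y to its left, z up, the work surface at z = 0. Lengths are in m, angles in rad, forces in N, time in s.
With the tool pointing down it reaches from about 0.375 to 0.9 m from the base axis. Payload 3.1 kg.
Tool frame: the origin (TCP) lies between the finger pads; the fingertips stand robot.finger_overhang ahead of it and the grasp point (between the pads) lies 3 mm ahead of it (robot.finger_overhang is the distance from the TCP to the fingertips, in m); z points along the fingers, y is the line along which they close (so a half turn about z gives the same grasp; the last joint's range is limited). The gripper opens to 87 mm and grips with 3 to 60 N. Pads are 19 mm wide; open, the fingers measure 117 mm over their backs; the gripper's body (75 mm by 190 mm) begins 51 mm behind the grasp point.
Start: joints at [0.927, 0.527, 1.433, -0, 1.181, -0.178], TCP at [0.28, 0.559, 0.245] pointing down, gripper open.
Joint ranges: [-3.08, 3.08], [-0.75, 2.2], [0.22, 2.44], [-1.43, 4.57], [0, 2.65], [-2.85, 2.85]. Speed limits (rad/s): [2.79, 2.79, 3.14, 3.14, 3.14, 3.14].

## Interface

Orientations are given as a unit quaternion [x, y, z, w].
In Python, from rig import get_obs, vision, hand_in, nets, robot gives the robot as it stands.
- The arm moves only by the tool apply_moves, never from a script. Its argument "series" is a list of rows, each an object with "offset": the shift along the world's x, y, z in cm, a list of three; "rot": the turn, a rotation vector about the world's x, y, z in degrees, a list of three. A call has 1 to 20 rows; each row is the pose to reach, as a shift and turn from the pose commanded when the call began; what a row does not reach only later rows make up. A row lasts 1/10 s, in which the tool goes at most 50 mm and 8.59 degrees, less where a joint would pass 70% of its speed; a pose out of reach is approached as far as the arm can. A call with a gripper value outside its range is refused whole. "hand" is the opening, from 0 (shut) to 1 (fully open), set as the call begins (left out, the last holds). The fingers move at their own pace and stop on an object; "newtons" is the grip in N (left out, the last holds). Time passes only in rows, so rows that repeat a pose let the fingers close. It gives the time, the measured TCP pose, the force, the opening and the grip force at its end, in the units of the state.
- get_obs(): the state, without advancing time (a new reading comes with each control period).
- vision.camera(name): name is "scene" or "side" or "wrist"; returns the picture (420x560x3 uint8, red, green, blue); there is no depth.
- vision.calibration(name): a dict with "K" (3x3 intrinsics, pixels), "k1" (the pictures are not rectified: a ray, as slopes to the right and down, at radius r is drawn at 1 + k1 r^2 times it, then the intrinsics apply), "R" (3x3) and "t" (3): a world point X has camera coordinates R X + t. Camera axes: x right, y down, z forward; pixel columns grow to the right and rows downward; lengths in m; the calibration is good to about 2 mm. A picture is of the moment at which its call begins: read the wrist's pose just before it. calibration takes no time and is no camera call; for the wrist camera it gives the pose at the moment of the call.
- hand_in(): hands the job in; it is judged then, once.
Trained networks look in the newest picture that a camera, given by its name, has taken for a name from the list of things; names that differ only in an ending like _2 or _b are one class to them, and where a whole thing is asked for, a point or a joint stands for the part that bears it (a point fixed in the world has none). Each returns a list of dicts, best first, with "conf" (0 to 1); they miss things now and then, are a little off and sometimes report something else, mostly with a low value. They report only what shows in the picture. A call takes as long as a camera call.
- nets.search_frame(camera, query): "centre" ([x, y, z] in m, in world coordinates, good to about 4 mm: the middle of the surface that is visible of it).
- nets.spot_point(camera, query): "centre" ([x, y, z] in m, in world coordinates, good to about 4 mm: a listed point, or the origin of a listed thing).
The state is a dict: "time": time; "q": joint angles; "joint_velocities": joint speeds; "joint_torque": joint torques, N m; "position": TCP position; "tool_rot": TCP orientation; "ft_force": force on the tool from outside, world axes, zero at the start; "moment": the same for the moment, N m; "grip_width": finger opening in m; "grip_force": force on a finger pad.
Only numpy, scipy, OpenCV 4.12 (cv2) and the standard library are available. Lean on these libraries where they do the work, as an engineer would, in place of code of your own. Each camera call takes 0.05 s, during which the arm holds its last target. There are 200 camera calls.

## Working session

There is one attempt and no reset: what is moved stays moved. The work goes in short steps, Python scripts to look and compute and a tool call to move; the robot and the scene stay as the last step left them, time stands still between calls to the robot, and variables do not carry over. Pictures are saved under pics/ and viewed, at most 10 in all, crops included, and the job is handed in when it is done.

Besides the shell and the picture viewer there is one more tool, called after "Call:" as name([rows], argument=value, ...), one row to a line, values as JSON. apply_moves: Moves the arm, as the interface text tells. Its arguments: {"type":"object","properties":{"series":{"type":"array"},"hand":{"type":"number"},"newtons":{"type":"number"}},"required":["series"]}

```bash
mkdir -p pics; cat > h.py <<'E'
import numpy as np, cv2
from rig import get_obs, vision, hand_in, nets, robot
def shot(cam,name):
    im=vision.camera(cam); cv2.imwrite(f'pics/{name}.png',im[:,:,::-1]); return im
def proj(cam,X):
    c=vision.calibration(cam); p=np.array(c['R'])@np.array(X)+np.array(c['t']); s=p[:2]/p[2]
    s=s*(1+c['k1']*(s@s)); K=np.array(c['K']); return (K@[s[0],s[1],1])[:2].round(1)
E
python3 - <<'E'
from h import *
o=get_obs(); print({k:np.round(v,3).tolist() for k,v in o.items()}); print(robot.finger_overhang)
for cam in ['scene','side']:
    shot(cam,cam+'0')
    for q in ['cover_hinge','cover_edge','guide_tab','key_top','printer','loaded_roll','scale','weighed_tub','round_tub','marker']:
        r=nets.spot_point(cam,q)
        print(cam,q,[(np.round(d['centre'],3).tolist(),round(d['conf'],2)) for d in r[:2]])
E
```

```text
{'time': 0.0, 'q': [0.928, 0.528, 1.434, -0.0, 1.181, -0.179], 'joint_velocities': [0.0, -0.001, -0.0, -0.0, 0.001, 0.0], 'joint_torque': [0.001, -44.005, -17.659, 0.063, 0.058, -0.0], 'position': [0.28, 0.558, 0.244], 'tool_rot': [0.23, 0.973, -0.001, -0.0], 'ft_force': [-0.306, 0.71, -0.504], 'moment': [0.028, -0.028, -0.0], 'grip_force': 0.0, 'grip_width': 0.087}
0.022
scene cover_hinge [([0.59, -0.056, 0.059], 0.88)]
scene cover_edge [([0.609, -0.058, 0.164], 0.58)]
scene guide_tab [([0.503, -0.055, 0.074], 0.76)]
scene key_top [([0.44, -0.066, 0.064], 0.91)]
scene printer [([0.514, -0.036, 0.001], 0.56)]
scene loaded_roll [([0.539, -0.035, 0.054], 0.9)]
scene scale [([0.512, -0.268, -0.001], 0.74)]
scene weighed_tub [([0.559, -0.268, 0.037], 0.7)]
scene round_tub [([0.606, 0.212, -0.003], 0.7)]
scene marker [([0.488, 0.211, -0.003], 0.72)]
side cover_hinge [([0.587, -0.052, 0.063], 0.7)]
side cover_edge [([0.615, -0.057, 0.16], 0.78), ([0.515, -0.039, -0.006], 0.7)]
side guide_tab [([0.498, -0.062, 0.076], 0.75), ([0.614, -0.057, 0.162], 0.66)]
side key_top [([0.444, -0.066, 0.066], 0.72)]
side printer [([0.514, -0.041, -0.003], 0.68)]
side loaded_roll [([0.53, -0.034, 0.05], 0.77)]
side scale [([0.516, -0.273, 0.0], 0.98)]
side weighed_tub [([0.552, -0.265, 0.042], 0.57)]
side round_tub [([0.609, 0.208, 0.0], 0.74), ([0.517, -0.043, -0.006], 0.33)]
side marker [([0.487, 0.215, -0.003], 0.91)]
```

View pics/scene0.png

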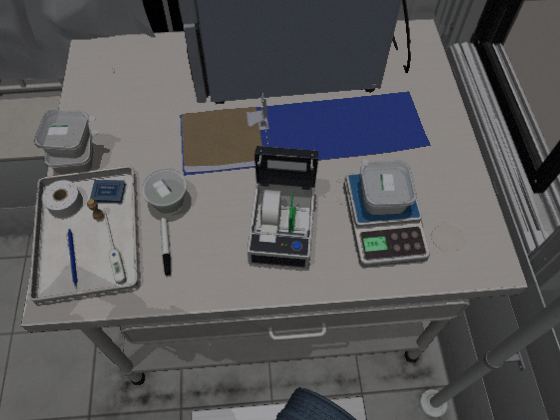

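View pics/side0.png

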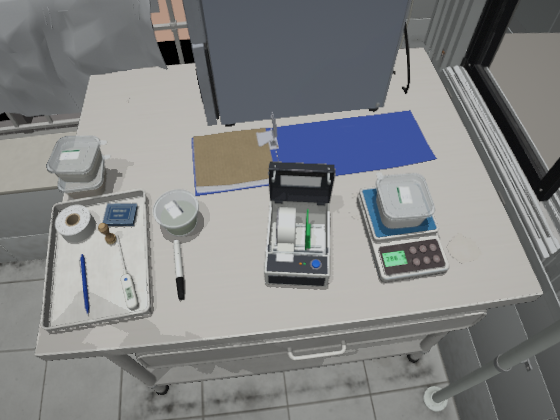

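The scene view shows the printer near pixel (283,220). Its cover is open at (287,168), the green guide is at (292,213) and the blue key at (297,246). The scale is to the right, and the round tub and marker are to the left. The side view agrees, and the networks' positions are consistent with both. I'll move above the printer with the hand shut and use the wrist camera there.

Call:
apply_moves([
  {"offset": [1.3, -4.6, 1], "rot": [0, 0, 1.5]},
  {"offset": [2.6, -9.2, 2], "rot": [0, 0, 3]},
  {"offset": [3.9, -13.8, 3], "rot": [0, 0, 4.5]},
  {"offset": [5.2, -18.4, 4], "rot": [0, 0, 6]},
  {"offset": [6.5, -23, 5], "rot": [0, 0, 7.5]},
  {"offset": [7.8, -27.6, 5.5], "rot": [0, 0, 9]},
  {"offset": [9.1, -32.2, 5.5], "rot": [0, 0, 10.5]},
  {"offset": [10.4, -36.8, 5.5], "rot": [0, 0, 12]},
  {"offset": [11.7, -41.4, 5.5], "rot": [0, 0, 13.5]},
  {"offset": [13, -46, 5.5], "rot": [0, 0, 15]},
  {"offset": [14.3, -50.6, 5.5], "rot": [0, 0, 16]},
  {"offset": [15.6, -55.2, 5.5], "rot": [0, 0, 17]},
  {"offset": [17, -60, 5.5], "rot": [0, 0, 17]},
  {"offset": [17, -60, 5.5], "rot": [0, 0, 17]},
  {"offset": [17, -60, 5.5], "rot": [0, 0, 17]},
  {"offset": [17, -60, 5.5], "rot": [0, 0, 17]},
], hand=0)

```text
time: 2.7
position: [0.4494, -0.0405, 0.2994]
tool_rot: [0.084, 0.996, 0.0, -0.001]
ft_force: [-1.3, -1.1, -0.4]
grip_width: 0.0002
grip_force: 0.0
```

```bash
cat >> h.py <<'E'
from scipy.optimize import least_squares
B={'cover_hinge':[.074,0,.06],'key_top':[-.07,-.036,.066],'printer':[0,0,0],'loaded_roll':[.02,.008,.05]}
def fit(obs):  # obs: list of (name, xyz)
    def f(p):
        c,s=np.cos(p[2]),np.sin(p[2]); R=np.array([[c,-s],[s,c]])
        return np.concatenate([(R@np.array(B[n])[:2]+p[:2]-np.array(x)[:2])/.004 for n,x in obs])
    return least_squares(f,[.514,-.038,-.16],loss='soft_l1').x
def w2p(P,X):
    c,s=np.cos(P[2]),np.sin(P[2]); d=np.array(X)-[P[0],P[1],0]; return np.array([c*d[0]+s*d[1],-s*d[0]+c*d[1],d[2]])
def p2w(P,X):
    c,s=np.cos(P[2]),np.sin(P[2]); return np.array([P[0]+c*X[0]-s*X[1],P[1]+s*X[0]+c*X[1],X[2]])
E
python3 - <<'E'
from h import *
o=get_obs(); print(np.round(o['position'],4),np.round(o['tool_rot'],3),o['grip_width'],np.round(o['ft_force'],2),o['time'])
import json
L=[];G=[];C=[]
for cam in ['wrist','scene','side']:
  for rep in range(2 if cam!='wrist' else 3):
    im=shot(cam,cam+'1')
    for q in ['cover_hinge','key_top','printer','loaded_roll','guide_tab','cover_edge']:
        r=nets.spot_point(cam,q)
        if r and r[0]['conf']>.4:
            x=np.array(r[0]['centre'])
            if cam=='wrist' and rep==0: print(q,x.round(3),round(r[0]['conf'],2))
            (G if q=='guide_tab' else C if q=='cover_edge' else L).append((q,x.tolist()))
P=fit(L); print('P',P.round(4),np.degrees(P[2]),len(L))
for n,x in G+C: print(n,(w2p(P,x)*1000).round(1))
E=[w2p(P,x)*1000 for n,x in C]
json.dump(list(P),open('P.json','w'))
E
```

```text
[ 0.4494 -0.0405  0.2994] [ 0.084  0.996  0.    -0.001] 0.00022273179844618942 [-1.28 -1.07 -0.42] 2.7
key_top [ 0.501 -0.063  0.074] 0.72
printer [ 0.516 -0.042 -0.003] 0.8
loaded_roll [ 0.542 -0.037  0.053] 0.83
guide_tab [ 0.502 -0.058  0.075] 0.53
cover_edge [ 0.611 -0.057  0.163] 0.66
P [ 0.5149 -0.0401 -0.1761] -10.090330810454134 25
guide_tab [ -9.2 -20.2  74.7]
guide_tab [-13.2 -21.9  75.6]
guide_tab [ -6.9 -20.6  74.2]
guide_tab [ -9.1 -17.9  72.4]
guide_tab [ -5.2 -21.1  73.6]
guide_tab [-13.5 -25.2  77.9]
guide_tab [-14.3 -24.1  76.3]
cover_edge [ 97.6   0.3 163.3]
cover_edge [ 97.   -0.2 160.7]
cover_edge [9.930e+01 1.000e-01 1.625e+02]
cover_edge [101.5   0.8 161.8]
cover_edge [ 99.3   2.5 161.3]
```

View pics/wrist1.png

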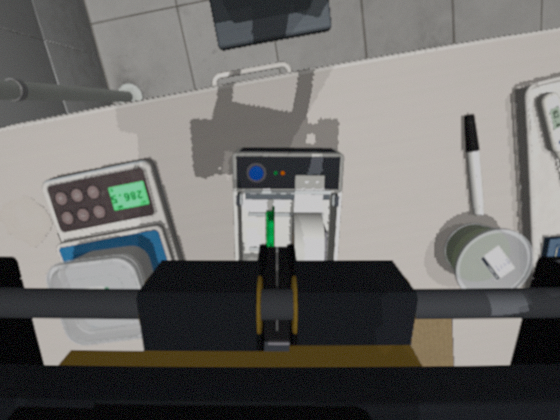

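The wrist view looks down on the printer, which is square to the tool. The blue key is at (257,172), the green tab at (270,228) and the shut fingers at (277,290). I'll refine the position using the blue and green blobs.

```bash
cat >> h.py <<'E'
def ray(cam,u,v,z):
    c=vision.calibration(cam); K=np.array(c['K']); s=cv2.undistortPoints(np.array([[[u,v]]],float),K,np.array([0,0,0,0.]))[0,0]
    d=s.copy()
    for _ in range(20): d=s/(1+c['k1']*(d@d))
    R=np.array(c['R']);t=np.array(c['t']); o=-R.T@t; r=R.T@np.array([d[0],d[1],1]); return o+r*(z-o[2])/r[2]
def blob(im,lo,hi,near,rad=15):
    h=cv2.cvtColor(im,cv2.COLOR_RGB2HSV); m=cv2.inRange(h,lo,hi)
    k=np.zeros_like(m); cv2.circle(k,tuple(int(a) for a in near),rad,255,-1); m&=k
    y,x=np.nonzero(m); return x.mean(),y.mean(),len(x),(x.min(),x.max(),y.min(),y.max())
E
python3 - <<'E'
from h import *
import json
P=np.array(json.load(open('P.json')))
for cam in ['wrist','scene','side']:
    im=vision.camera(cam)
    kp=proj(cam,p2w(P,[-.07,-.036,.066])); b=blob(im,(100,120,60),(130,255,255),kp)
    X=ray(cam,b[0],b[1],.066); print(cam,kp,b,X.round(4),(w2p(P,X)*1000).round(1))
    gp=proj(cam,p2w(P,[-.010,-.018,.08])); g=blob(im,(45,120,50),(80,255,255),gp,30)
    X=ray(cam,g[0],g[1],.082); print(' g',gp,g,X.round(4),(w2p(P,X)*1000).round(1))
E
```

```text
wrist [256.6 174. ] (np.float64(255.80722891566265), np.float64(172.6987951807229), 166, (np.int64(249), np.int64(263), np.int64(166), np.int64(180))) [ 0.438  -0.0639  0.066 ] [-71.5 -36.9  66. ]
 g [272.1 228.5] (np.float64(269.8333333333333), np.float64(229.0595238095238), 252, (np.int64(266), np.int64(273), np.int64(211), np.int64(247))) [ 0.5015 -0.0586  0.082 ] [-10.  -20.6  82. ]
scene [297.1 244.6] (np.float64(296.54716981132077), np.float64(245.0566037735849), 53, (np.int64(293), np.int64(300), np.int64(241), np.int64(249))) [ 0.4387 -0.0621  0.066 ] [-71.1 -35.   66. ]
 g [290.8 214.9] (np.float64(291.69465648854964), np.float64(216.10687022900763), 131, (np.int64(289), np.int64(295), np.int64(193), np.int64(231))) [ 0.4977 -0.0576  0.082 ] [-13.9 -20.2  82. ]
side [315.3 261.9] (np.float64(315.45283018867923), np.float64(263.4339622641509), 53, (np.int64(312), np.int64(319), np.int64(260), np.int64(267))) [ 0.4365 -0.063   0.066 ] [-73.2 -36.3  66. ]
 g [307.1 231. ] (np.float64(307.24590163934425), np.float64(233.09016393442624), 122, (np.int64(305), np.int64(309), np.int64(210), np.int64(249))) [ 0.4961 -0.0554  0.082 ] [-15.8 -18.3  82. ]
```

Call:
apply_moves([
  {"offset": [2.2, -2.4, -3]},
  {"offset": [4.5, -4.9, -6]},
  {"offset": [4.5, -4.9, -10]},
  {"offset": [4.5, -4.9, -14]},
  {"offset": [4.5, -4.9, -17]},
  {"offset": [4.5, -4.9, -19]},
  {"offset": [4.5, -4.9, -20]},
  {"offset": [4.5, -4.9, -20.9]},
  {"offset": [4.5, -4.9, -20.9]},
  {"offset": [4.5, -4.9, -20.9]},
  {"offset": [4.5, -4.9, -20.9]},
])

```text
schema error: expected keys offset, rot
```

```bash
python3 - <<'E'
from h import *
o=get_obs(); P=np.array([.5135,-.0401,-np.radians(10)])
print((w2p(P,o['position'])*1000).round(1),np.round(o['ft_force'],2))
im=shot('wrist','w2'); print(proj('wrist',o['position']))
a=shot('scene','s2')
cv2.imwrite('pics/c2.png',np.vstack([im[100:400,:,::-1], cv2.resize(a[140:280,190:470,::-1],(560,280))]))
E
```

```text
[-62.2 -12.2 299.5] [-0.51 -0.29  0.09]
[277.8 283.8]
```

View pics/c2.png

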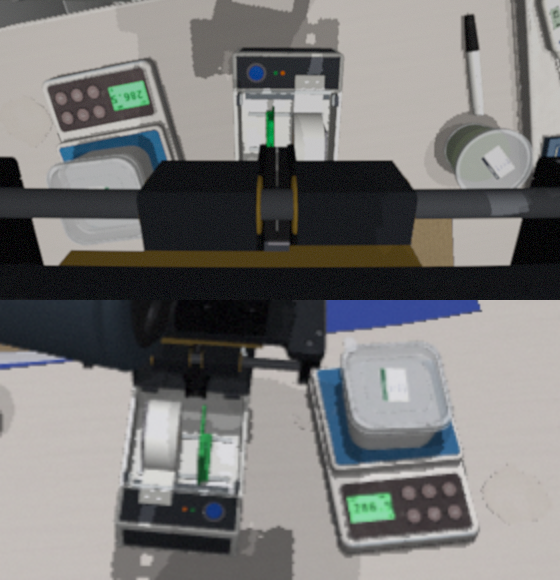

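The move was refused because every row needs a "rot" entry, so the picture shows the arm still above the printer. The tab and roll are visible in it. I'll resend the move.

Call:
apply_moves([
  {"offset": [2.2, -2.4, -3], "rot": [0, 0, 0]},
  {"offset": [4.5, -4.9, -6], "rot": [0, 0, 0]},
  {"offset": [4.5, -4.9, -10], "rot": [0, 0, 0]},
  {"offset": [4.5, -4.9, -14], "rot": [0, 0, 0]},
  {"offset": [4.5, -4.9, -17], "rot": [0, 0, 0]},
  {"offset": [4.5, -4.9, -19], "rot": [0, 0, 0]},
  {"offset": [4.5, -4.9, -20], "rot": [0, 0, 0]},
  {"offset": [4.5, -4.9, -20.9], "rot": [0, 0, 0]},
  {"offset": [4.5, -4.9, -20.9], "rot": [0, 0, 0]},
  {"offset": [4.5, -4.9, -20.9], "rot": [0, 0, 0]},
  {"offset": [4.5, -4.9, -20.9], "rot": [0, 0, 0]},
])

```text
time: 6.5
position: [0.4958, -0.0906, 0.0915]
tool_rot: [0.084, 0.996, -0.0, 0.001]
ft_force: [0.2, 0.1, 0.1]
grip_width: 0.0005
grip_force: 0.0
```

```bash
python3 - <<'E'
from h import *
o=get_obs(); P=np.array([.5135,-.0401,-np.radians(10)])
print((w2p(P,o['position'])*1000).round(1),np.round(o['ft_force'],2))
im=shot('wrist','w3'); print(proj('wrist',o['position']))
a=shot('scene','s3')
cv2.imwrite('pics/c3.png',np.vstack([im[100:400,:,::-1], cv2.resize(a[140:280,190:470,::-1],(560,280))]))
E
```

```text
[ -8.6 -52.8  91.5] [0.25 0.14 0.07]
[277.7 284. ]
```

View pics/c3.png

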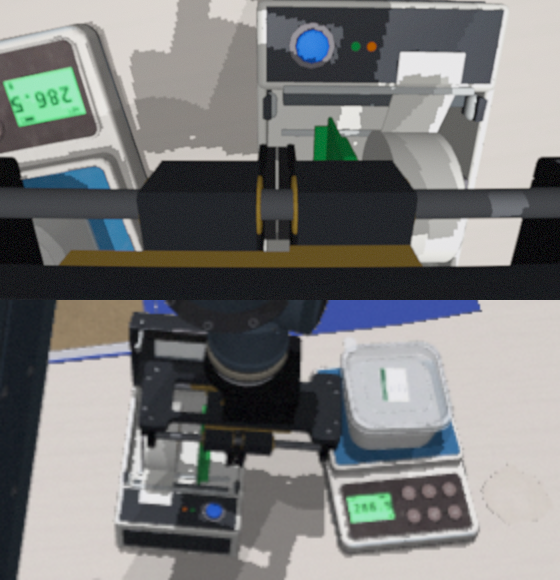

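The fingers hang just to the right of the green tab, clear of the wall and the scale. Now I'll push along the printer's +y and check the force as I go.

Call:
apply_moves([
  {"offset": [0.07, 0.39, 0], "rot": [0, 0, 0]},
  {"offset": [0.14, 0.79, 0], "rot": [0, 0, 0]},
  {"offset": [0.21, 1.18, 0], "rot": [0, 0, 0]},
  {"offset": [0.26, 1.48, 0], "rot": [0, 0, 0]},
  {"offset": [0.31, 1.77, 0], "rot": [0, 0, 0]},
  {"offset": [0.35, 1.97, 0], "rot": [0, 0, 0]},
  {"offset": [0.35, 1.97, 0], "rot": [0, 0, 0]},
])

```text
time: 7.3
position: [0.4986, -0.0703, 0.0905]
tool_rot: [0.084, 0.996, 0.0, -0.0]
ft_force: [-0.0, 0.1, 0.0]
grip_width: 0.0004
grip_force: 0.0
```

```bash
cat > g.py <<'E'
from h import *
P=np.array([.5135,-.0401,-np.radians(10)])
o=get_obs(); print(o['time'],(w2p(P,o['position'])*1000).round(1),np.round(o['ft_force'],2))
im=vision.camera('scene')
gp=proj('scene',p2w(P,[-.010,-.010,.08])); g=blob(im,(45,120,50),(80,255,255),gp,25)
X=ray('scene',g[0],g[1],.082); print('guide',g,(w2p(P,X)*1000).round(1))
b=blob(im,(100,120,60),(130,255,255),proj('scene',p2w(P,[-.07,-.036,.066]))); print('key',np.round(b[:3],2))
E
python3 g.py
```

```text
7.3 [ -9.4 -32.3  90.5] [-0.05  0.06  0.02]
guide (np.float64(290.81666666666666), np.float64(223.53333333333333), 60, (np.int64(289), np.int64(293), np.int64(216), np.int64(231))) [-30.1 -19.5  82. ]
key [296.6  244.76  50.  ]
```

Call:
apply_moves([
  {"offset": [0.05, 0.3, 0], "rot": [0, 0, 0]},
  {"offset": [0.1, 0.59, 0], "rot": [0, 0, 0]},
  {"offset": [0.14, 0.79, 0], "rot": [0, 0, 0]},
  {"offset": [0.14, 0.79, 0], "rot": [0, 0, 0]},
])

```text
time: 7.75
position: [0.5002, -0.0625, 0.0905]
tool_rot: [0.084, 0.996, -0.0, 0.0]
ft_force: [0.3, -0.4, 0.2]
grip_width: 0.0003
grip_force: 0.2
```

```bash
python3 g.py
```

```text
7.75 [ -9.2 -24.4  90.5] [ 0.34 -0.45  0.25]
guide (np.float64(287.6333333333333), np.float64(223.3), 60, (np.int64(286), np.int64(290), np.int64(215), np.int64(230))) [-30.2 -13.   82. ]
key [296.6  244.76  50.  ]
```

Call:
apply_moves([
  {"offset": [0.05, 0.25, 0], "rot": [0, 0, 0]},
  {"offset": [0.09, 0.49, 0], "rot": [0, 0, 0]},
  {"offset": [0.09, 0.49, 0], "rot": [0, 0, 0]},
])

```text
time: 8.1
position: [0.501, -0.0575, 0.0906]
tool_rot: [0.084, 0.996, 0.0, 0.0]
ft_force: [0.7, -1.4, 0.4]
grip_width: 0.0005
grip_force: 0.2
```

```bash
python3 g.py
```

```text
8.1 [ -9.3 -19.3  90.6] [ 0.68 -1.35  0.35]
guide (np.float64(285.537037037037), np.float64(223.11111111111111), 54, (np.int64(284), np.int64(288), np.int64(215), np.int64(229))) [-30.1  -8.7  82. ]
key [296.68 244.88  50.  ]
```

Call:
apply_moves([
  {"offset": [0.05, 0.25, 0], "rot": [0, 0, 0]},
  {"offset": [0.09, 0.49, 0], "rot": [0, 0, 0]},
  {"offset": [0.09, 0.49, 0], "rot": [0, 0, 0]},
])

```text
time: 8.45
position: [0.5018, -0.0526, 0.0906]
tool_rot: [0.084, 0.996, 0.0, 0.0]
ft_force: [-0.5, -0.9, -0.1]
grip_width: 0.0005
grip_force: 0.2
```

Call:
apply_moves([
  {"offset": [0.035, 0.2, 0], "rot": [0, 0, 0]},
  {"offset": [0.05, 0.3, 0], "rot": [0, 0, 0]},
  {"offset": [0.05, 0.3, 0], "rot": [0, 0, 0]},
])

```text
time: 8.75
position: [0.5023, -0.0497, 0.0905]
tool_rot: [0.084, 0.996, 0.0, 0.0]
ft_force: [-0.6, -0.2, 0.6]
grip_width: 0.0003
grip_force: 0.4
```

```bash
python3 g.py
```

```text
8.75 [ -9.3 -11.4  90.5] [-0.63 -0.22  0.58]
guide (np.float64(281.6166666666667), np.float64(223.23333333333332), 60, (np.int64(280), np.int64(284), np.int64(215), np.int64(230))) [-31.2  -0.7  82. ]
key [296.68 244.88  50.  ]
```

Call:
apply_moves([
  {"offset": [0.02, 0.1, 0], "rot": [0, 0, 0]},
  {"offset": [0.035, 0.2, 0], "rot": [0, 0, 0]},
  {"offset": [0.035, 0.2, 0], "rot": [0, 0, 0]},
])

```text
time: 9.1
position: [0.5027, -0.0478, 0.0905]
tool_rot: [0.084, 0.996, 0.0, 0.0]
ft_force: [-0.5, -1.2, -0.2]
grip_width: 0.0005
grip_force: 0.5
```

Call:
apply_moves([
  {"offset": [0.017, 0.1, 0], "rot": [0, 0, 0]},
  {"offset": [0.017, 0.1, 0], "rot": [0, 0, 0]},
])

```text
time: 9.3
position: [0.5029, -0.0472, 0.0906]
tool_rot: [0.084, 0.996, -0.0, 0.0]
ft_force: [0.4, -2.9, -0.1]
grip_width: 0.0004
grip_force: 1.6
```

```bash
python3 g.py
```

```text
9.3 [-9.3 -8.8 90.6] [ 0.43 -2.89 -0.1 ]
guide (np.float64(280.6), np.float64(223.05454545454546), 55, (np.int64(279), np.int64(283), np.int64(215), np.int64(229))) [-30.9   1.4  82. ]
key [296.67 244.8   51.  ]
```

Force is rising, with the tab near y≈2. I'll go on in 1 mm steps.

Call:
apply_moves([
  {"offset": [0.017, 0.1, 0], "rot": [0, 0, 0]},
  {"offset": [0.017, 0.1, 0], "rot": [0, 0, 0]},
])

```text
time: 9.55
position: [0.5029, -0.0469, 0.0906]
tool_rot: [0.083, 0.997, -0.001, -0.0]
ft_force: [-2.1, -6.4, 0.7]
grip_width: 0.0004
grip_force: 3.6
```

```bash
python3 g.py
```

```text
9.55 [-9.2 -8.6 90.6] [-2.15 -6.37  0.74]
guide (np.float64(280.6), np.float64(223.05454545454546), 55, (np.int64(279), np.int64(283), np.int64(215), np.int64(229))) [-30.9   1.4  82. ]
key [296.56 244.98  50.  ]
```

Hard stop: the force rose to 6.4 N and neither the guide nor the printer moved. I'll back off, rise and go over behind the cover.

Call:
apply_moves([
  {"offset": [-0.1, -0.6, 0], "rot": [0, 0, 0]},
  {"offset": [-0.26, -1.5, 0], "rot": [0, 0, 0]},
  {"offset": [-0.26, -1.6, 4], "rot": [0, 0, 0]},
  {"offset": [-0.26, -1.6, 8], "rot": [0, 0, 0]},
  {"offset": [-0.26, -1.6, 12], "rot": [0, 0, 0]},
  {"offset": [-0.26, -1.6, 15.5], "rot": [0, 0, 0]},
  {"offset": [1, -1.6, 16.5], "rot": [0, 0, 0]},
  {"offset": [5, -1.6, 16.5], "rot": [0, 0, 0]},
  {"offset": [9, -1.6, 16.5], "rot": [0, 0, 0]},
  {"offset": [13.9, -1.6, 16], "rot": [0, 0, 0]},
  {"offset": [13.9, -1.6, 12], "rot": [0, 0, 0]},
  {"offset": [13.9, -1.6, 9], "rot": [0, 0, 0]},
  {"offset": [13.9, -1.6, 8.1], "rot": [0, 0, 0]},
  {"offset": [13.9, -1.6, 8.1], "rot": [0, 0, 0]},
  {"offset": [13.9, -1.6, 8.1], "rot": [0, 0, 0]},
])

```text
time: 11.1
position: [0.6426, -0.0622, 0.1728]
tool_rot: [0.084, 0.996, -0.0, 0.001]
ft_force: [0.2, -0.1, 0.2]
grip_width: 0.0007
grip_force: 0.0
```

```bash
python3 g.py; python3 - <<'E'
from h import *
a=shot('scene','s4');b=shot('side','d4')
cv2.imwrite('pics/c4.png',np.vstack([cv2.resize(x[y:y+140,190:470,::-1],(560,280)) for x,y in((a,130),(b,150))]))
E
```

```text
11.1 [131.    0.6 172.8] [ 0.18 -0.1   0.23]
guide (np.float64(281.3881578947368), np.float64(214.57236842105263), 152, (np.int64(279), np.int64(285), np.int64(192), np.int64(229))) [-10.9   1.5  82. ]
key [296.56 245.13  54.  ]
```

View pics/c4.png

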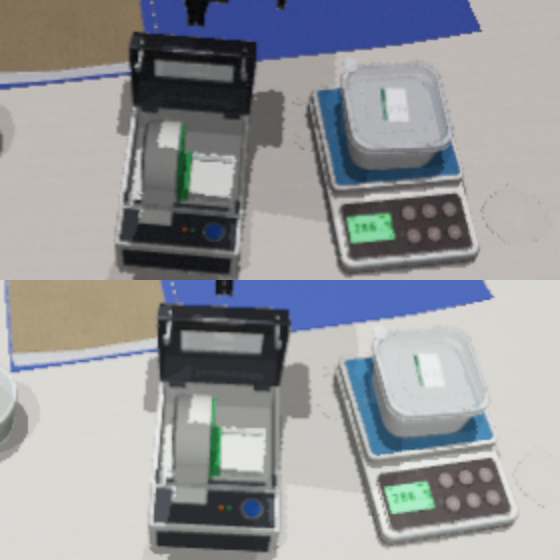

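The guide now sits against the roll, at (183,160) in the upper picture. The fingers are centred behind the upright cover, at the top of the frame. I'll start swinging the cover over.

Call:
apply_moves([
  {"offset": [-0.9, 0.16, 0], "rot": [0, 0, 0]},
  {"offset": [-1.8, 0.32, 0], "rot": [0, 0, 0]},
  {"offset": [-2.3, 0.4, -0.1], "rot": [0, 0, 0]},
  {"offset": [-2.7, 0.47, -0.1], "rot": [0, 0, 0]},
  {"offset": [-3.3, 0.58, 0], "rot": [0, 0, 0]},
  {"offset": [-3.9, 0.68, 0.1], "rot": [0, 0, 0]},
  {"offset": [-4.45, 0.79, 0.13], "rot": [0, 0, 0]},
])

```text
time: 11.95
position: [0.5969, -0.0539, 0.1728]
tool_rot: [0.084, 0.996, -0.0, -0.0]
ft_force: [0.3, -0.5, -0.1]
grip_width: 0.0006
grip_force: 0.4
```

```bash
python3 g.py;  python3 - <<'E'
from h import *
vision.camera('scene');P=np.array([.5135,-.0401,-np.radians(10)])
for d in nets.spot_point('scene','cover_edge')[:1]: print((w2p(P,d['centre'])*1000).round(1),d['conf'])
E
```

```text
11.95 [ 84.5   0.9 172.8] [ 0.28 -0.51 -0.14]
guide (np.float64(281.3766233766234), np.float64(214.86363636363637), 154, (np.int64(279), np.int64(285), np.int64(193), np.int64(229))) [-11.6   1.5  82. ]
key [296.55 245.05  55.  ]
[ 64.2   0.5 169.2] 0.82
```

Call:
apply_moves([
  {"offset": [-0.6, 0.1, -0.03], "rot": [0, 0, 0]},
  {"offset": [-1.2, 0.21, -0.08], "rot": [0, 0, 0]},
  {"offset": [-1.8, 0.31, -0.13], "rot": [0, 0, 0]},
  {"offset": [-2.4, 0.42, -0.27], "rot": [0, 0, 0]},
  {"offset": [-3.0, 0.52, -0.44], "rot": [0, 0, 0]},
  {"offset": [-3.55, 0.62, -0.63], "rot": [0, 0, 0]},
  {"offset": [-4.15, 0.73, -0.85], "rot": [0, 0, 0]},
  {"offset": [-4.75, 0.84, -1.1], "rot": [0, 0, 0]},
  {"offset": [-5.33, 0.94, -1.37], "rot": [0, 0, 0]},
  {"offset": [-5.9, 1.04, -1.7], "rot": [0, 0, 0]},
  {"offset": [-6.5, 1.14, -2.07], "rot": [0, 0, 0]},
  {"offset": [-7.03, 1.24, -2.44], "rot": [0, 0, 0]},
  {"offset": [-7.4, 1.3, -2.79], "rot": [0, 0, 0]},
  {"offset": [-7.8, 1.37, -3.15], "rot": [0, 0, 0]},
  {"offset": [-8.14, 1.43, -3.5], "rot": [0, 0, 0]},
])

```text
time: 13.6
position: [0.5158, -0.0397, 0.1375]
tool_rot: [0.084, 0.996, -0.0, -0.0]
ft_force: [0.8, -0.4, 0.6]
grip_width: 0.0003
grip_force: 0.4
```

```bash
python3 g.py;  python3 - <<'E'
from h import *
shot('scene','s5');P=np.array([.5135,-.0401,-np.radians(10)])
for d in nets.spot_point('scene','cover_edge')[:1]: print((w2p(P,d['centre'])*1000).round(1),d['conf'])
E
```

```text
13.6 [  2.2   0.8 137.5] [ 0.81 -0.42  0.59]
guide (np.float64(280.77777777777777), np.float64(227.5), 18, (np.int64(279), np.int64(283), np.int64(226), np.int64(229))) [-41.2   0.1  82. ]
key [296.56 244.78  50.  ]
[-16.3   0.8 115.7] 0.62
```

Call:
apply_moves([
  {"offset": [-0.4, 0.07, -0.4], "rot": [0, 0, 0]},
  {"offset": [-0.8, 0.14, -0.8], "rot": [0, 0, 0]},
  {"offset": [-1.1, 0.19, -1.1], "rot": [0, 0, 0]},
  {"offset": [-1.2, 0.21, -1.3], "rot": [0, 0, 0]},
  {"offset": [-1.2, 0.21, -1.5], "rot": [0, 0, 0]},
  {"offset": [-1.2, 0.21, -1.6], "rot": [0, 0, 0]},
  {"offset": [-1.2, 0.21, -1.7], "rot": [0, 0, 0]},
])

```text
time: 14.45
position: [0.5027, -0.0373, 0.1216]
tool_rot: [0.084, 0.996, 0.0, -0.001]
ft_force: [-2.9, -0.1, 6.5]
grip_width: 0.0008
grip_force: 2.8
```

Call:
apply_moves([
  {"offset": [0, 0, -0.1], "rot": [0, 0, 0]},
  {"offset": [0, 0, -0.2], "rot": [0, 0, 0]},
  {"offset": [0, 0, -0.3], "rot": [0, 0, 0]},
  {"offset": [0, 0, -0.3], "rot": [0, 0, 0]},
])

```text
time: 14.85
position: [0.5037, -0.0375, 0.1179]
tool_rot: [0.084, 0.996, 0.0, -0.001]
ft_force: [-2.5, -0.1, 6.1]
grip_width: 0.0006
grip_force: 2.5
```

```bash
python3 g.py
```

```text
14.85 [-10.1   0.9 117.9] [-2.46 -0.09  6.07]h.py:27: RuntimeWarning: Mean of empty slice.
  y,x=np.nonzero(m); return x.mean(),y.mean(),len(x),(x.min(),x.max(),y.min(),y.max())
  ret = ret.dtype.type(ret / rcount)
Traceback (most recent call last):
  File "g.py", line 5, in <module>
    gp=proj('scene',p2w(P,[-.010,-.010,.08])); g=blob(im,(45,120,50),(80,255,255),gp,25)
                                                 ~~~~^^^^^^^^^^^^^^^^^^^^^^^^^^^^^^^^^^^
  File "h.py", line 27, in blob
    y,x=np.nonzero(m); return x.mean(),y.mean(),len(x),(x.min(),x.max(),y.min(),y.max())
                                                        ~~~~~^^
ValueError: zero-size array to reduction operation minimum which has no identity
```

Call:
apply_moves([
  {"offset": [0, 0, -0.1], "rot": [0, 0, 0]},
  {"offset": [0, 0, -0.15], "rot": [0, 0, 0]},
  {"offset": [0, 0, -0.15], "rot": [0, 0, 0]},
])

```text
time: 15.2
position: [0.5037, -0.0374, 0.1176]
tool_rot: [0.084, 0.996, 0.0, -0.0]
ft_force: [-4.6, 0.7, 14.7]
grip_width: 0.0003
grip_force: 7.7
```

Call:
apply_moves([
  {"offset": [0, 0, 0.5], "rot": [0, 0, 0]},
  {"offset": [0, 0, 2], "rot": [0, 0, 0]},
  {"offset": [-2, 0, 6], "rot": [0, 0, 0]},
  {"offset": [-6, -1, 8], "rot": [0, 0, 0]},
  {"offset": [-10, -2, 9], "rot": [0, 0, 0]},
  {"offset": [-10, -2, 9], "rot": [0, 0, 0]},
  {"offset": [-10, -2, 9], "rot": [0, 0, 0]},
])

```text
time: 15.9
position: [0.4043, -0.058, 0.2067]
tool_rot: [0.085, 0.996, -0.0, 0.001]
ft_force: [-0.2, 0.2, 0.3]
grip_width: 0.0005
grip_force: 0.0
```

```bash
python3 - <<'E'
from h import *
P=np.array([.5135,-.0401,-np.radians(10)])
o=get_obs(); print(o['time'],o['position'],o['ft_force'])
S=[]
for cam in ['scene','side','wrist']:
    im=shot(cam,cam+'6'); S.append(im)
    for q in ['cover_edge','cover_hinge','printer','key_top']:
        for d in nets.spot_point(cam,q)[:1]: print(cam,q,(w2p(P,d['centre'])*1000).round(1),round(d['conf'],2))
    kp=proj(cam,p2w(P,[-.07,-.036,.066]))
    try:
        b=blob(im,(100,120,60),(130,255,255),kp); print(cam,kp,np.round(b[:3],2),(w2p(P,ray(cam,b[0],b[1],.066))*1000).round(1))
    except Exception as e: print(cam,kp,'nokey')
cv2.imwrite('pics/c6.png',np.vstack([cv2.resize(S[1][150:290,190:470,::-1],(560,280)),S[2][0:310,:,::-1]]))
E
```

```text
15.9 [ 0.40430421 -0.05798197  0.20671887] [-0.18414188  0.24930154  0.28519259]
scene cover_edge [-26.8   0.8  99.2] 0.92
scene printer [ 4.   1.5 -1.8] 0.56
scene [297.2 245.2] [296.71 244.8   49.  ] [-69.2 -35.   66. ]
side cover_edge [-19.5  -1.5  96.4] 0.56
side cover_hinge [71.7  1.7 63.6] 0.93
side printer [ 3.   2.  -2.8] 0.72
side key_top [-66.  -37.7  64.8] 0.85
side [315.5 262.6] [315.45 263.43  53.  ] [-71.9 -35.9  66. ]
wrist cover_edge [-71.5 -30.2  70.4] 0.52
wrist key_top [-70.4 -32.5  67.6] 0.86
wrist [277.4 239.4] [276.78 239.2  255.  ] [-70.2 -36.6  66. ]
```

View pics/c6.png

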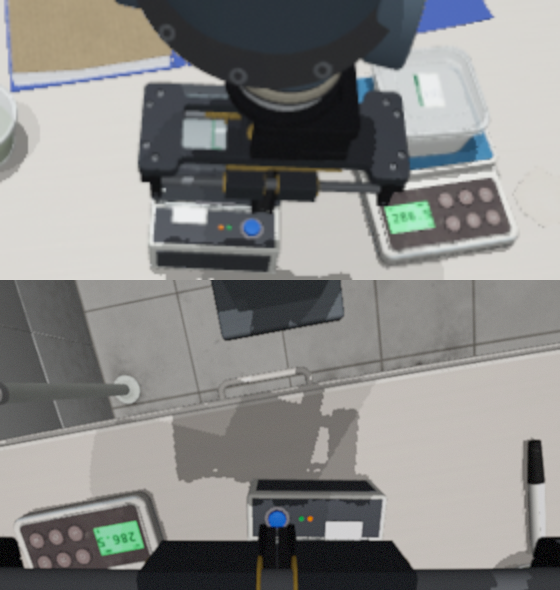

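The cover is shut, with its front edge at z≈97, and the printer is unmoved. The blue key shows at (252,228) in the side crop and at (277,519) in the stacked picture. Now I'll go over the key and press it.

Call:
apply_moves([
  {"offset": [2, -0.3, -3], "rot": [0, 0, 0]},
  {"offset": [3.35, -0.55, -6], "rot": [0, 0, 0]},
  {"offset": [3.35, -0.55, -9], "rot": [0, 0, 0]},
  {"offset": [3.35, -0.55, -10.5], "rot": [0, 0, 0]},
  {"offset": [3.35, -0.55, -11], "rot": [0, 0, 0]},
  {"offset": [3.35, -0.55, -11.4], "rot": [0, 0, 0]},
  {"offset": [3.35, -0.55, -11.4], "rot": [0, 0, 0]},
  {"offset": [3.35, -0.55, -11.4], "rot": [0, 0, 0]},
])

```text
time: 17.45
position: [0.4381, -0.0633, 0.0931]
tool_rot: [0.084, 0.996, -0.0, 0.001]
ft_force: [0.4, -0.5, 0.8]
grip_width: 0.0004
grip_force: 0.0
```

```bash
sed -n 1,3p g.py > g2.py; python3 g2.py; python3 - <<'E'
from h import *
im=shot('wrist','w7'); b=shot('side','d7')
cv2.imwrite('pics/c7.png',np.vstack([cv2.resize(b[190:290,220:420,::-1],(560,280)),im[60:370,:,::-1]]))
E
```

```text
17.45 [-70.2 -35.9  93.1] [ 0.45 -0.46  0.82]
```

View pics/c7.png

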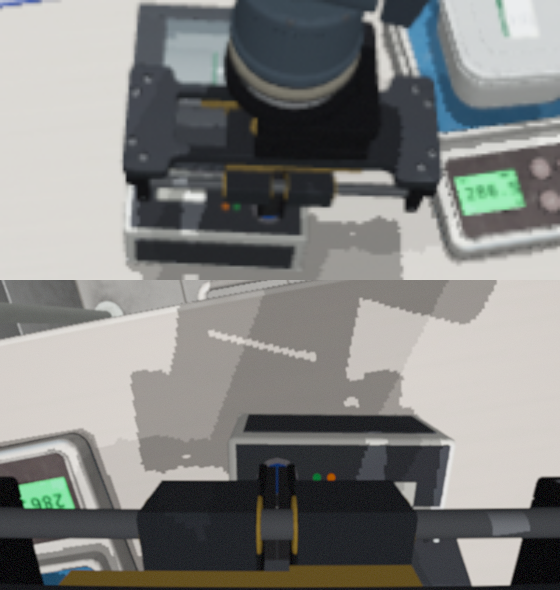

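The fingers are over the blue key, with the rim just visible at (277,465), and clear of the cover. Now I'll press.

Call:
apply_moves([
  {"offset": [0, 0, -0.3], "rot": [0, 0, 0]},
  {"offset": [0, 0, -0.5], "rot": [0, 0, 0]},
  {"offset": [0, 0, -0.6], "rot": [0, 0, 0]},
  {"offset": [0, 0, -0.7], "rot": [0, 0, 0]},
  {"offset": [0, 0, -0.8], "rot": [0, 0, 0]},
  {"offset": [0, 0, -0.85], "rot": [0, 0, 0]},
  {"offset": [0, 0, -0.85], "rot": [0, 0, 0]},
])

```text
time: 18.25
position: [0.4379, -0.0632, 0.0844]
tool_rot: [0.084, 0.996, -0.0, 0.001]
ft_force: [0.7, -0.2, 7.3]
grip_width: 0.0007
grip_force: 4.1
```

At 7.3 N the key is fully down. I'll release it and withdraw.

Call:
apply_moves([
  {"offset": [0, 0, 0.3], "rot": [0, 0, 0]},
  {"offset": [0, 0, 1], "rot": [0, 0, 0]},
  {"offset": [0, 0, 4], "rot": [0, 0, 0]},
  {"offset": [0, 0, 8], "rot": [0, 0, 0]},
  {"offset": [0, 4, 12], "rot": [0, 0, 0]},
  {"offset": [0, 8.5, 16], "rot": [0, 0, 0]},
  {"offset": [0, 13, 18], "rot": [0, 0, 0]},
  {"offset": [0, 18, 18], "rot": [0, 0, 0]},
  {"offset": [0, 23, 18], "rot": [0, 0, 0]},
  {"offset": [0, 28, 18], "rot": [0, 0, 0]},
  {"offset": [0, 28, 18], "rot": [0, 0, 0]},
  {"offset": [0, 28, 18], "rot": [0, 0, 0]},
])

```text
time: 19.45
position: [0.4367, 0.2183, 0.2636]
tool_rot: [0.082, 0.997, -0.0, -0.001]
ft_force: [0.1, -0.2, -0.5]
grip_width: 0.0002
grip_force: 0.0
```

```bash
python3 g2.py; python3 - <<'E'
from h import *
P=np.array([.5135,-.0401,-np.radians(10)])
S=[]
for cam in ['scene','side']:
    im=shot(cam,cam+'8'); S.append(im)
    for q in ['cover_edge','printer','key_top','scale','weighed_tub','round_tub','marker']:
        for d in nets.spot_point(cam,q)[:1]: print(cam,q,np.round(d['centre'],3),(w2p(P,d['centre'])*1000).round(1),round(d['conf'],2))
cv2.imwrite('pics/c8.png',np.vstack([cv2.resize(S[0][130:270,190:470,::-1],(560,280)),cv2.resize(S[1][150:290,190:470,::-1],(560,280))]))
E
```

```text
19.45 [-120.5  241.2  263.6] [ 0.1  -0.21 -0.46]
scene cover_edge [ 0.486 -0.034  0.099] [-28.4   0.7  98.7] 0.84
scene printer [ 0.517 -0.036  0.002] [2.5 4.4 1.9] 0.56
scene key_top [ 0.442 -0.065  0.063] [-66.  -36.8  63.1] 0.56
scene scale [ 0.514 -0.265  0.001] [  39.7 -221.1    0.7] 0.68
scene weighed_tub [ 0.559 -0.267  0.037] [  84.6 -215.3   37.3] 0.8
scene round_tub [ 0.607  0.212 -0.001] [ 48.7 264.5  -1.1] 0.88
scene marker [ 0.488  0.215 -0.001] [-69.  247.   -1.3] 0.73
side cover_edge [ 0.492 -0.036  0.096] [-22.1   0.8  96.4] 0.69
side printer [ 0.514 -0.038 -0.004] [ 0.   2.1 -4.3] 0.66
side key_top [ 0.441 -0.062  0.064] [-68.1 -33.7  64. ] 0.63
side scale [0.487 0.215 0.001] [-70.2 246.2   1. ] 0.74
side weighed_tub [ 0.554 -0.266  0.041] [  78.9 -216.    41. ] 0.9
side round_tub [0.607 0.208 0.   ] [ 49.4 260.3   0.3] 0.84
side marker [0.487 0.212 0.   ] [-7.000e+01  2.438e+02  2.000e-01] 0.72
```

View pics/c8.png

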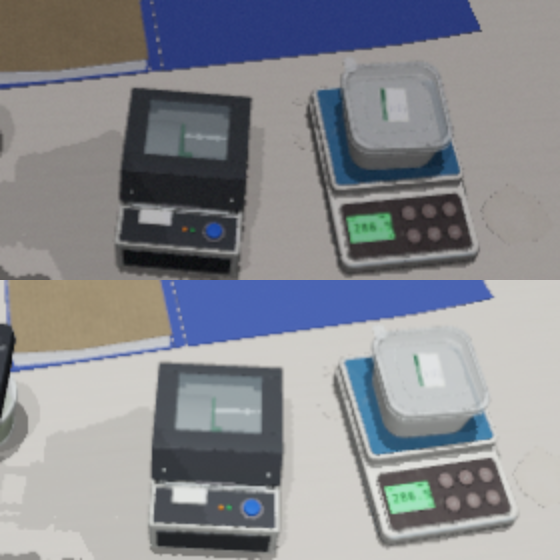

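In both views the cover is shut, the guide shows through the window beside the roll and the key is up. The printer, scale, tubs and marker have not moved, and the arm is clear. I'm handing in.

```bash
python3 -c "from rig import hand_in; print(hand_in())"
```

```text
the job is handed in; nothing more can be done
None
```

I pushed the guide against the roll, snapped the cover shut, pressed and released the feed key, and handed the job in at about 20 s; nothing else was moved, and no verdict was returned.

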